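# Latch a seed dispenser's feed slide half-open

## Robot

A 6-joint arm with a two-finger parallel gripper is mounted at the origin on the work surface; the furniture and walls round the work are solid. World frame = base frame: x ahead of the robot, y to its left, z up, the work surface at z = 0. Lengths are in mm, angles in rad, forces in N, time in s.
With the tool pointing down it reaches from about 300 to 775 mm from the base axis. Payload 14.6 kg.
Tool frame: the origin (TCP) lies midway between the tips of the shut fingers; the grasp point (between the pads) lies 19 mm behind it (manip.tcp_to_grasp is the distance from the TCP to the grasp point, in mm); z points along the fingers, x is the direction in which the jaws open and shut, and the axes are right-handed (so a half turn about z gives the same grasp; the last joint's range is limited). The gripper opens to 94 mm and grips with 3 to 60 N. Pads are 16 mm wide; open, the fingers measure 119 mm over their backs; the gripper's body (75 mm by 177 mm) begins 78 mm behind the grasp point.
Start: joints at [1.071, 0.3, 1.521, -0, 1.321, -0.067], TCP at [230.674, 499.278, 205.446] pointing down, gripper open.
Joint ranges: [-3.03, 3.03], [-0.79, 2.21], [0.23, 2.52], [-1.04, 4.18], [0, 3.07], [-2.55, 2.55]. Speed limits (rad/s): [2.22, 2.22, 2.57, 3.14, 3.14, 3.14].

## Interface

Orientations are given as [roll, pitch, yaw] about the fixed x, y, z axes, in that order (R = Rz(yaw) Ry(pitch) Rx(roll)).
In Python, from cell import manip gives the robot as it stands.
- The arm moves only by the tool arm_command, never from a script. Its argument "steps" is a list of rows, each a list of 3 entries, a list of its own where there are three numbers: the opening, from 0 (shut) to 1 (fully open), then the shift along the tool's x, y, z in cm, then the turn about the tool's z in rad. A call has 1 to 5 rows; each row shifts and turns the commanded pose from where the row before left it, along the tool's axes as they then stand; what a row does not reach is not made up. A row lasts 1/12 s, in which the tool goes at most 41.7 mm and 7.16 degrees, less where a joint would pass 70% of its speed; a pose out of reach is approached as far as the arm can. A call with a gripper value outside its range is refused whole. The fingers move at their own pace and stop on an object; "force" is the grip in N (left out, the last holds). Time passes only in rows, so rows that do not move let the fingers close. It gives the time, the measured TCP pose, the force and the opening at its end, in the units of the state.
- manip.read_state(): the state, without advancing time (a new reading comes with each control period).
- manip.camera(name): name is "scene" or "top" or "wrist"; returns (picture, depth): 420x560x3 uint8, red, green, blue; 420x560 float32, mm along the optical axis (not along the pixel's ray), 0 where there is no reading.
- manip.calibration(name): a dict with "fx", "fy", "cx", "cy" (pixels), "R" (3x3) and "t" (3): a world point X has camera coordinates R X + t; the wrist camera has in their place "tool_from_camera" (4x4, takes a point from camera to tool coordinates, whose origin is the TCP and whose axes are the tool frame's). Camera axes: x right, y down, z forward; pixel columns grow to the right and rows downward; lengths in mm; the calibration is good to about 2 mm. A picture is of the moment at which its call begins: read the wrist's pose just before it. calibration takes no time and is no camera call.
- manip.sign_off(): hands the job in, once; it reports no verdict.
The state is a dict: "clock": time; "joints": joint angles; "qd": joint speeds; "effort": joint torques, N m; "eef_pos": TCP position; "eef_rot": TCP orientation; "wrist_force": force on the tool from outside, world axes, zero at the start; "moment": the same for the moment, N m; "finger_gap": finger opening in mm.
Only numpy, scipy, OpenCV 4.12 (cv2) and the standard library are available. Lean on these libraries where they do the work, as an engineer would, in place of code of your own. Each camera call takes 0.05 s, during which the arm holds its last target.

## Task

The two-lane seed dispenser has a sprung feed slide in each lane; the jar at the far end of a lane shows which seed it feeds. Set the lane of the red-lidded jar half-open: with the fingertips, push that lane's green pad in, well past half-way or to its stop, then let it go so that it springs back onto its stop pin and stays there. Only push the pad, do not grip it; keep the other slide shut and leave the jars and the loose marker where they are.

Things in the scene. Friction and masses are not known exactly. Their poses are not given: they have to be found in the camera images.
- dispenser: Aluminium plate 200 x 210 x 10 mm, fixed to the table; origin: centre of its underside. +x is the way the slides are pushed, +y to the left of it. Lane a at y = +52 mm, lane b at -52. Along a lane: pad face x = -98 mm (shut), grey bridge from -25 to -1, 52 mm high, with brass stop pin up to 70 mm; clear hopper to x = 31, 68 mm high; jar at 66.5, lid 93 mm high. Side rails 24 mm high.
- gate_a (a joint): Lane a's sprung feed slide (+y side), m: 0 shut, grows as its pad is pushed along the dispenser's +x, end stop 0.050. Spring return: 2.4 N at 0, 4.5 N half-way, 6.4 N at the end; damping 20 N s/m. Going in, its tooth lifts the stop pin (1 to 2 N more); beyond 0.028 the pin has dropped behind the tooth and the freed slide comes back to rest on it at about 0.026 (half-open). Freed sooner, it returns to 0.
- gate_b (a joint): Lane b's sprung feed slide (-y side), m: 0 shut, grows as its pad is pushed along the dispenser's +x, end stop 0.050. Spring return: 2.4 N at 0, 4.5 N half-way, 6.4 N at the end; damping 20 N s/m. Going in, its tooth lifts the stop pin (1 to 2 N more); beyond 0.028 the pin has dropped behind the tooth and the freed slide comes back to rest on it at about 0.026 (half-open). Freed sooner, it returns to 0.
- gate_a_pad (a point): Middle of the front (pushing) face of the green upright pad of lane a: pad 50 mm wide, 6 mm thick, from 17 to 72 mm above the table, this point 47 mm up; moves with the slide. Push it along the dispenser's +x axis. Free space in front of it; a grey backing plate (6 mm, top at 68 mm) is fixed behind it and is not to be touched. Axes as the dispenser's.
- gate_b_pad (a point): Middle of the front (pushing) face of the green upright pad of lane b: pad 50 mm wide, 6 mm thick, from 17 to 72 mm above the table, this point 47 mm up; moves with the slide. Push it along the dispenser's +x axis. Free space in front of it; a grey backing plate (6 mm, top at 68 mm) is fixed behind it and is not to be touched. Axes as the dispenser's.
- seat_a (a point): Centre of the black ring seat (65 mm across, 7 mm high) at the far end of lane a, on its deck 24 mm above the table, where a jar stands; 164.5 mm along the dispenser's +x from lane a's pad face when shut.
- seat_b (a point): Centre of the black ring seat (65 mm across, 7 mm high) at the far end of lane b, on its deck 24 mm above the table, where a jar stands; 164.5 mm along the dispenser's +x from lane b's pad face when shut.
- red_jar_mid (a point): Middle (34 mm up) of the clear seed jar with the red lid, 52 mm across, 69 mm high; loose in one of the two seats: it marks the lane to set.
- green_jar_mid (a point): Middle (34 mm up) of the clear seed jar with the green lid, 52 mm across, 69 mm high; loose in the other seat.
- white_jar_mid (a point): Middle (34 mm up) of the clear seed jar with the white lid, 52 mm across, 69 mm high; a loose bystander on the table.
- loose_marker: Black and red marker, 138 mm long, 15 mm thick, lying loose on the table to the right of the dispenser; origin at its middle, underside. A bystander.

How it is judged (in metres and radians):
On the way:
1. the slide in the red-lidded jar's lane has been pushed in past its stop pin (more than 28 mm) (((horizontal distance between red_jar_mid and seat_a below 0.03 m and value of joint gate_a above 0.028 m) or (horizontal distance between red_jar_mid and seat_b below 0.03 m and value of joint gate_b above 0.028 m))), for 0.04 s.
At the end, for the whole second after the job is handed in: The slide in the red-lidded jar's lane rests latched half-open (22 to 30 mm from shut, still), the other slide is shut (within 4 mm), and both jars stand in their seats (within 12 mm) (((horizontal distance between red_jar_mid and seat_a below 0.012 m and horizontal distance between green_jar_mid and seat_b below 0.012 m and value of joint gate_a between 0.022 and 0.03 m and value of joint gate_b below 0.004 m and velocity of joint gate_a between -0.005 and 0.005 m/s) or (horizontal distance between red_jar_mid and seat_b below 0.012 m and horizontal distance between green_jar_mid and seat_a below 0.012 m and value of joint gate_b between 0.022 and 0.03 m and value of joint gate_a below 0.004 m and velocity of joint gate_b between -0.005 and 0.005 m/s))); the robot touches nothing.
It fails at once if the other lane's slide is pushed in (more than 8 mm) ((horizontal distance between red_jar_mid and seat_a below 0.03 m and value of joint gate_b above 0.008 m) or (horizontal distance between red_jar_mid and seat_b below 0.03 m and value of joint gate_a above 0.008 m)).
It fails at once if a pad is gripped (fingers press its grey backing plate) (contact force between the fingers and gate_a_back above 2 N or contact force between the fingers and gate_b_back above 2 N).
It fails at once if a jar in its seat is lifted or knocked (moved more than 15 mm) (distance of any of red_jar_mid, green_jar_mid from where it was at the start of the episode above 0.015 m).
It fails at once if the white-lidded jar or the marker is moved (more than 30 mm) (distance of any of white_jar_mid, loose_marker from where it was at the start of the episode above 0.03 m).
It also fails if it takes over 29 s, if anything falls off the work surface, if the arm or the gripper's body presses on something with over 40 N, if the wrist force passes 120 N, or if a joint passes its speed limit or range.

## Working session

There is one attempt and no reset: what is moved stays moved. The work goes in short steps, Python scripts to look and compute and a tool call to move; the robot and the scene stay as the last step left them, time stands still between calls to the robot, and variables do not carry over. Pictures are saved under pics/ and viewed, and the job is handed in when it is done.

Besides the shell and the picture viewer there is one more tool, called after "Call:" in YAML: its name, and indented under it one key for each argument. arm_command: Moves the arm, as the interface text tells. Its arguments: {"type":"object","properties":{"steps":{"type":"array","items":{"type":"array"}},"force":{"type":"number"}},"required":["steps"]}

```bash
mkdir -p pics; python3 - <<'E'
from cell import manip
import cv2,numpy as np
s=manip.read_state();print(s)
for n in("scene","top"):
    p,d=manip.camera(n);cv2.imwrite(f"pics/{n}0.png",p[:,:,::-1]);np.save(f"{n}_d.npy",d);np.save(f"{n}_p.npy",p)
    print(manip.calibration(n))
E
```

```text
{'clock': 0.0, 'joints': array([ 1.07141294e+00,  3.00471060e-01,  1.52160446e+00, -6.68356414e-06,
        1.32068961e+00, -6.66078384e-02]), 'qd': array([-0.00037422,  0.00019556, -0.00131785, -0.00141311, -0.0002204 ,
        0.00020571]), 'effort': array([-3.03390516e-03, -5.31799901e+01, -3.52734876e+01,  7.07216584e-02,
        2.44917726e-02, -1.08624711e-04]), 'eef_pos': array([230.54407516, 499.05125717, 204.87646287]), 'eef_rot': array([-3.14152107e+00,  1.17030212e-03,  1.13802248e+00]), 'wrist_force': array([-0.18616982, -0.02136838,  0.64644159]), 'moment': array([-0.0247244 ,  0.00661095, -0.00534796]), 'finger_gap': 93.56343900017372}
{'fx': 541.8377756062586, 'fy': 541.8377756062586, 'cx': 272.7825745997554, 'cy': 203.67712824318946, 'R': array([[ 0.54458598, -0.83867881, -0.00663111],
       [-0.55599934, -0.35508953, -0.75151591],
       [ 0.62792582,  0.41295192, -0.65968164]]), 't': array([-362.0472679 ,  328.48387558,  993.21858011])}
{'fx': 413.5997072340409, 'fy': 413.5997072340409, 'cx': 277.8928283074633, 'cy': 216.80582949025677, 'R': array([[ 0.01498342, -0.99984371, -0.00938395],
       [-0.9988928 , -0.01454928, -0.04473812],
       [ 0.0445946 ,  0.01004389, -0.99895467]]), 't': array([ -91.76924665,  537.09011234, 1038.86308647])}
```

View pics/scene0.png

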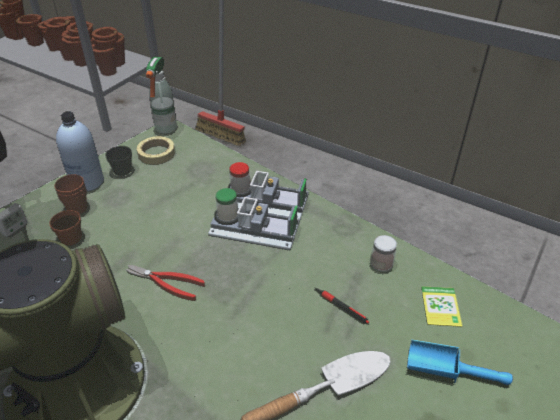

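View pics/top0.png

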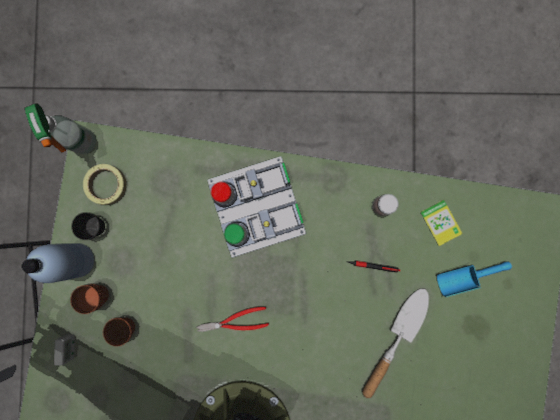

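The red jar's lane is the far one, with its lid at top px (222,193). The pads are at the right end, near (287,173) and (298,213). I'll measure from enlarged crops.

```bash
python3 - <<'E'
import cv2,numpy as np
p=np.load("top_p.npy")[:,:,::-1];cv2.imwrite("pics/topc.png",cv2.resize(p[145:265,195:320],None,fx=6,fy=5,interpolation=cv2.INTER_CUBIC)[:600])
c=p[145:265,195:320];cv2.imwrite("pics/topc.png",cv2.resize(c,None,fx=5,fy=5,interpolation=cv2.INTER_CUBIC))
p=np.load("scene_p.npy")[:,:,::-1];c=p[150:260,200:320];cv2.imwrite("pics/scenec.png",cv2.resize(c,None,fx=5,fy=5,interpolation=cv2.INTER_CUBIC))
E
```

```text
(no output)
```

View pics/topc.png

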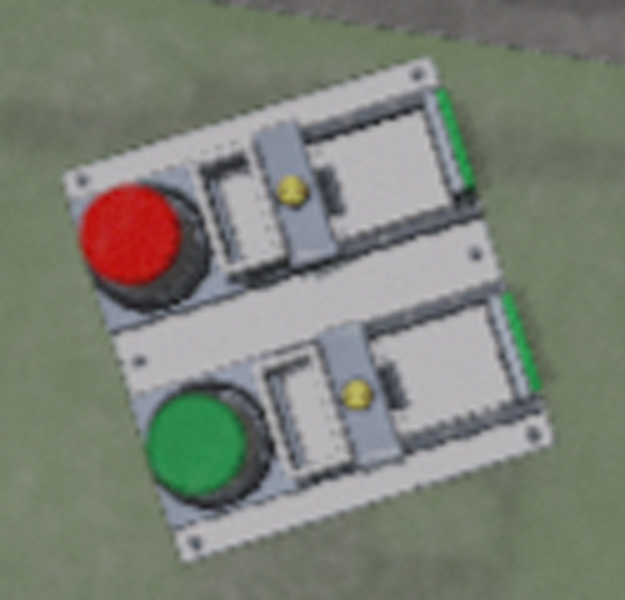

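View pics/scenec.png

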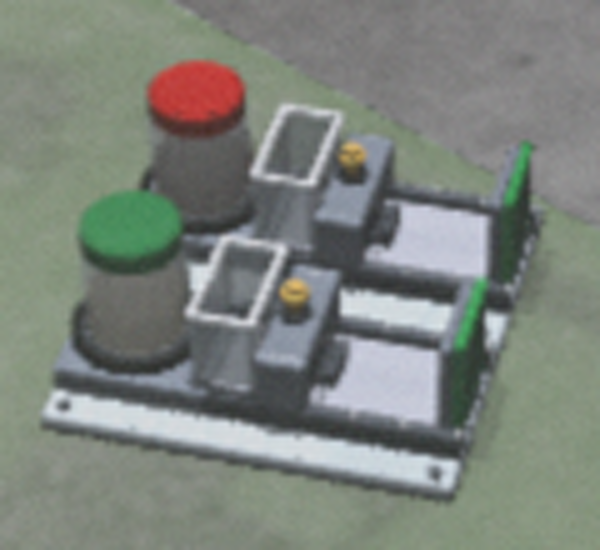

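In the crop (5x, origin 195,145), the plate corners are at (65,178), (430,60), (550,440) and (185,560). The red lid is at (130,235), the green lid at (196,443), and the red lane's pad top runs from (441,90) to (473,187).

```bash
cat > h.py <<'E'
import numpy as np
from cell import manip
def ray(n,u,v,z):
    c=manip.calibration(n);R,t=np.array(c['R']),np.array(c['t'])
    d=R.T@np.array([(u-c['cx'])/c['fx'],(v-c['cy'])/c['fy'],1]);o=-R.T@t
    return o+d*(z-o[2])/d[2]
def proj(n,X):
    c=manip.calibration(n);x=c['R']@X+c['t'];return c['fx']*x[0]/x[2]+c['cx'],c['fy']*x[1]/x[2]+c['cy']
E
python3 - <<'E'
from h import *
f=lambda u,v,z,n="top",ox=195,oy=145:ray(n,u/5+ox-.4,v/5+oy-.4,z)[:2]
C=np.array([f(*c,10) for c in((65,178),(430,60),(550,440),(185,560))]);print(C.round(1))
print(np.linalg.norm(np.roll(C,-1,0)-C,axis=1))
o=C.mean(0);ex=(C[0]-C[1])+(C[3]-C[2]);ex/=np.linalg.norm(ex);ey=np.array([-ex[1],ex[0]])
print("o",o,"yaw",np.arctan2(ex[1],ex[0]))
loc=lambda p:np.array([ex@(p-o),ey@(p-o)]).round(1)
for n,c,z in(("red",(130,235),93),("green",(196,443),93),("padB1",(441,90),72),("padB2",(473,187),72),("padA1",(508,293),72),("padA2",(540,388),72),("pinB",(292,190),70),("pinA",(357,394),70)):
    p=f(*c,z);print(n,p.round(1),loc(p))
C=[f(*c,z,"scene",200,150) for c,z in (((45,425),10),((455,497),10),((197,95),93),((130,225),93),((352,150),70),((294,286),70),((530,145),72),((483,283),72))]
for c in C: print(c.round(1),loc(c))
pb=o-98*ex-52*ey;print("pad B face",pb,np.linalg.norm(pb))
d=np.load("top_d.npy");c=manip.calibration("top")
# depth check
for u,v in((222,193),(236,234)):
    z=d[v,u];x=c['R'].T@(np.array([(u-c['cx'])/c['fx']*z,(v-c['cy'])/c['fy']*z,z])-c['t']);print(x)
E
```

```text
[[ 629.6   97.4]
 [ 692.8  -88.4]
 [ 499.3 -152.2]
 [ 435.8   32. ]]
[196.28946278 203.73713548 194.879073   204.50893659]
o [564.37059456 -27.79595188] yaw 1.9010250324813944
red [592.1  51. ] [ 65.5 -51.8]
green [494.8  18. ] [65.9 50.9]
padB1 [666.5 -94.3] [-96. -75.]
padB2 [ 619.8 -110.3] [-96.  -25.6]
padA1 [ 569.  -127.8] [-96.1  28.1]
padA2 [ 523.6 -143.7] [-96.4  76.1]
pinB [617.4 -23.2] [-12.9 -51.6]
pinA [519.5 -56.1] [-12.3  51.6]
[430.2  26.6] [ 95.  109.3]
[ 493.9 -159.3] [-101.6  109.4]
[588.4  47.8] [ 63.8 -47.2]
[492.1  16.6] [65.5 54. ]
[617.  -23.5] [-13.  -51.2]
[518.8 -55.8] [-11.7  52.1]
[665. -96.] [-97.2 -73.1]
[ 565.6 -129.3] [-96.4  31.7]
pad B face [ 645.33836114 -103.63934826] 653.6074623753292
[588.78287302  47.50305639  93.91304738]
[493.04757231  13.04036248  90.85039842]
```

Both cameras agree to about 2–4 mm, and the sizes and heights match. Red is lane b, with its pad face at about (645,-104) and push yaw 1.90. I'll travel at the current height with the fingers shutting.

Call:
arm_command:
  steps:
    - [0, [-2.0, 3.3, 0], 0]
    - [0, [-2.0, 3.3, 0], 0]
    - [0, [-2.0, 3.3, 0], 0]
    - [0, [-2.0, 3.3, 0], 0]
    - [0, [-2.0, 3.3, 0], 0]

```text
clock: 0.52
eef_pos: [339.0, 337.6, 205.3]
eef_rot: [-3.141, 0.0, 1.138]
wrist_force: [0.4, -0.2, -0.2]
finger_gap: 63.8
```

Call:
arm_command:
  steps:
    - [0, [-2.0, 3.3, 0], 0]
    - [0, [-2.0, 3.3, 0], 0]
    - [0, [-2.0, 3.3, 0], 0]
    - [0, [-2.0, 3.3, 0], 0]
    - [0, [-2.0, 3.3, 0], 0]

```text
clock: 0.93
eef_pos: [446.9, 177.5, 205.4]
eef_rot: [-3.141, 0.0, 1.138]
wrist_force: [1.0, 0.7, 0.1]
finger_gap: 30.8
```

Call:
arm_command:
  steps:
    - [0, [-2.0, 3.3, 0], 0]
    - [0, [-2.0, 3.3, 0], 0]
    - [0, [-2.0, 3.3, 0], 0]
    - [0, [-2.0, 3.3, 0], 0]
    - [0, [-2.0, 3.3, 0], 0]

```text
clock: 1.35
eef_pos: [554.8, 17.4, 205.2]
eef_rot: [-3.141, 0.0, 1.138]
wrist_force: [-0.1, -0.1, 0.7]
finger_gap: 0.8
```

Call:
arm_command:
  steps:
    - [0, [-2.0, 3.3, 0], 0]
    - [0, [-2.0, 3.3, 0], 0]
    - [0, [-2.0, 3.3, 0], 0]
    - [0, [-2.0, 3.3, 0], 0]
    - [0, [-2.0, 3.3, 0], 0]

```text
clock: 1.77
eef_pos: [662.6, -142.4, 205.0]
eef_rot: [-3.141, 0.0, 1.138]
wrist_force: [-0.1, 1.0, -1.1]
finger_gap: 0.4
```

Call:
arm_command:
  steps:
    - [0, [0, 0, 0], 0.115]
    - [0, [0, 0, 0], 0.115]
    - [0, [0, 0, 0], 0.115]
    - [0, [0, 0, 0], 0.115]
    - [0, [0, 0, 0], 0.115]

```text
clock: 2.18
eef_pos: [661.9, -140.7, 204.8]
eef_rot: [-3.141, 0.001, 0.557]
wrist_force: [-0.0, -0.2, -0.0]
finger_gap: 0.6
```

Call:
arm_command:
  steps:
    - [0, [0, 0, 0], 0.115]
    - [0, [0, 0, 0], 0.118]
    - [0, [0, 0, 0], 0]

```text
clock: 2.43
eef_pos: [661.9, -140.6, 205.0]
eef_rot: [-3.141, 0.001, 0.324]
wrist_force: [0.4, -0.1, 0.3]
finger_gap: 0.4
```

Call:
arm_command:
  steps:
    - [0, [-0.1, 0, 3.2], 0]
    - [0, [-0.1, 0, 3.2], 0]
    - [0, [-0.1, 0, 3.2], 0]
    - [0, [0, 0, 3.2], 0]
    - [0, [0, 0, 3.2], 0]

```text
clock: 2.85
eef_pos: [658.9, -141.6, 43.8]
eef_rot: [-3.141, 0.0, 0.335]
wrist_force: [0.8, 0.7, -0.9]
finger_gap: 0.4
```

```bash
python3 - <<'E'
from h import *
import cv2
s=manip.read_state();print(s['eef_pos'],s['eef_rot'],s['wrist_force'])
ims=[]
for n,(a,b) in (("scene",(130,210)),("top",(125,210))):
    p,d=manip.camera(n);ims.append(cv2.resize(p[a:a+140,b:b+140,::-1],(400,400),interpolation=cv2.INTER_CUBIC))
cv2.imwrite("pics/pre.png",np.hstack(ims))
E
```

```text
[ 658.89337078 -141.55097709   43.83244258] [-3.14145428e+00  2.02210239e-04  3.34612904e-01] [ 0.79038365  0.73114053 -0.86757703]
```

View pics/pre.png

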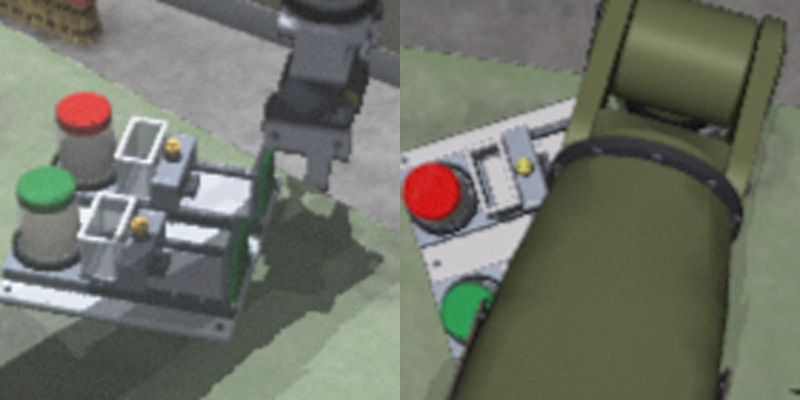

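The fingers hang in front of the red lane's pad, at left view (320,170), with a gap to it. The gripper body clears the lids. Now the push: about 32 mm free, then about 40 mm in.

Call:
arm_command:
  steps:
    - [0, [0, -0.8, 0], 0]
    - [0, [0, -0.8, 0], 0]
    - [0, [0, -0.8, 0], 0]
    - [0, [0, -0.8, 0], 0]
    - [0, [0, -0.4, 0], 0]

```text
clock: 3.37
eef_pos: [648.1, -106.6, 47.4]
eef_rot: [3.14, -0.002, 0.331]
wrist_force: [1.7, -4.0, 3.7]
finger_gap: 0.3
```

Call:
arm_command:
  steps:
    - [0, [0, -0.6, 0], 0]
    - [0, [0, -0.6, 0], 0]
    - [0, [0, -0.6, 0], 0]
    - [0, [0, -0.6, 0], 0]
    - [0, [0, -0.6, 0], 0]

```text
clock: 3.78
eef_pos: [638.7, -79.5, 46.9]
eef_rot: [3.139, -0.003, 0.33]
wrist_force: [3.7, -6.1, 4.3]
finger_gap: 0.4
```

Call:
arm_command:
  steps:
    - [0, [0, -0.6, 0], 0]
    - [0, [0, 0, 0], 0]

```text
clock: 3.95
eef_pos: [636.5, -73.1, 46.8]
eef_rot: [3.14, -0.002, 0.331]
wrist_force: [3.2, -4.3, 4.1]
finger_gap: 0.3
```

```bash
python3 - <<'E'
from h import *
import cv2
s=manip.read_state();print(s['eef_pos'],s['wrist_force'])
p,d=manip.camera("scene");cv2.imwrite("pics/push.png",cv2.resize(p[130:270,190:330,::-1],(560,560),interpolation=cv2.INTER_CUBIC))
E
```

```text
[636.52116986 -73.11513149  46.7964988 ] [ 3.2036611  -4.25104776  4.11051945]
```

View pics/push.png

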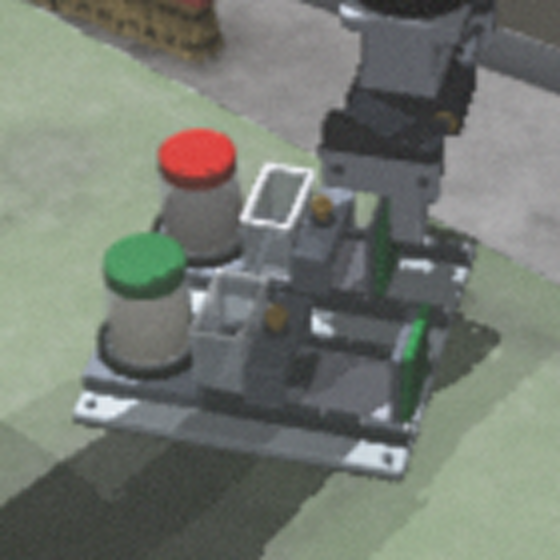

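```bash
python3 - <<'E'
from h import *
ex=np.array([-.3243,.946]);ey=np.array([-.946,-.3243]);o=np.array([564.4,-27.8])
for u,v in((386,198),(428,310)):
    p=ray("scene",u/4+190-.4,v/4+130-.4,72)[:2]-o;print(ex@p,ey@p)
E
```

```text
-51.32433452395412 -59.93121530750287
-97.93976340410165 34.60905814141336
```

By the image the pad is about 40–46 mm in, well past the pin. The other pad is at -98, still shut. Now backing off.

Call:
arm_command:
  steps:
    - [0, [0, 0.5, 0], 0]
    - [0, [0, 0.7, 0], 0]
    - [0, [0, 1.0, 0], 0]
    - [0, [0, 1.5, 0], 0]
    - [0, [0, 2.0, 0], 0]

```text
clock: 4.42
eef_pos: [654.3, -128.1, 45.0]
eef_rot: [-3.14, 0.001, 0.331]
wrist_force: [-0.5, -0.5, 0.6]
finger_gap: 0.7
```

Call:
arm_command:
  steps:
    - [0, [0, 2.0, 0], 0]
    - [0, [0, 1.5, -1], 0]
    - [0, [0, 0, -3], 0]
    - [0, [0, 0, -3], 0]
    - [0, [0, 0, -3], 0]

```text
clock: 4.83
eef_pos: [665.3, -162.0, 145.8]
eef_rot: [-3.14, 0.002, 0.329]
wrist_force: [0.7, 0.2, 0.6]
finger_gap: 0.4
```

```bash
python3 - <<'E'
from h import *
import cv2
s=manip.read_state();print(s['eef_pos'],s['wrist_force'],s['clock'])
p,d=manip.camera("scene");cv2.imwrite("pics/rel.png",cv2.resize(p[130:270,190:330,::-1],(560,560),interpolation=cv2.INTER_CUBIC))
E
```

```text
[ 665.28439988 -161.96690195  145.7619959 ] [0.70390796 0.18515704 0.59054437] 4.8333
```

View pics/rel.png

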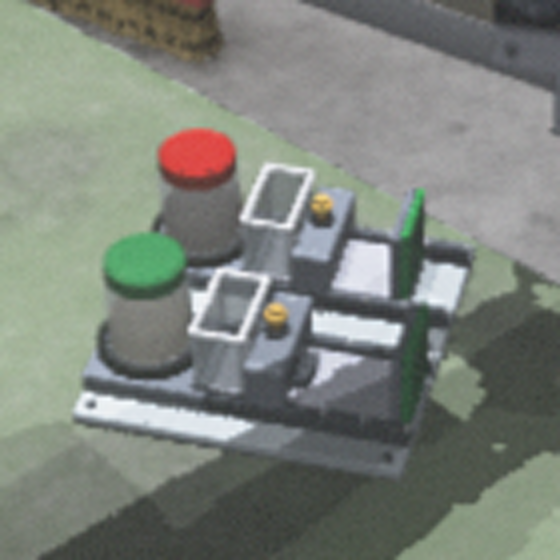

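```bash
python3 - <<'E'
from h import *
import cv2
ex=np.array([-.3243,.946]);ey=np.array([-.946,-.3243]);o=np.array([564.4,-27.8])
for u,v in((422,191),(426,306)):
    p=ray("scene",u/4+190-.4,v/4+130-.4,72)[:2]-o;print(ex@p,ey@p)
a=np.load("scene_p.npy");b,_=manip.camera("scene")
d=cv2.absdiff(a,b).max(2);print("jar px diff",d[160:195,228:250].mean(),d[190:222,216:238].mean())
print(manip.read_state()['wrist_force'])
p=b;cv2.imwrite("pics/rel2.png",p[:,:,::-1])
E
```

```text
-71.2100967662732 -71.79374184009188
-96.08959480247997 31.491755258339037
jar px diff 22.43766233766234 19.642045454545453
[ 0.35151127 -0.95196287  0.12243144]
```

View pics/rel2.png

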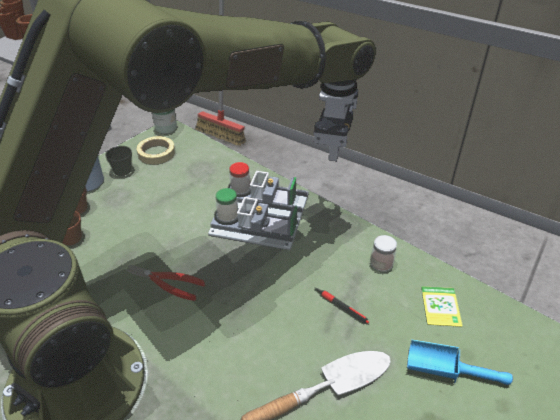

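The red lane's pad rests at local x of about -71, which is about 26 mm in. The other pad is at -96, shut. The jars are at their starting pixels (lids at (240,170) and (226,196)), the white jar and marker haven't moved, and the arm is clear. Handing in.

```bash
python3 -c "
from cell import manip
print(manip.sign_off())"
```

```text
the job is handed in; nothing more can be done
None
```

The red-lidded jar's lane (lane b, the far one) is set half-open, and I handed the job in at about 5 s; no verdict was reported. I pushed its pad about 40 mm in with the shut fingertips, then backed off and lifted clear.

**Last checks, from the scene camera:**
- **Red lane's slide:** its pad rests about 26 mm in from shut, where the stop pin should hold it. I saw this in two pictures taken 0.05 s apart but have no direct joint reading.
- **Other slide:** shut, within the measuring error of about 2 mm.
- **Jars and marker:** both seated jars, the white-lidded jar and the marker look unmoved by eye. A pixel comparison of the two seated jars gave differences of about 20 grey levels. I put that down to the arm's changed shadow rather than movement, but did not check further.
- **Robot:** touching nothing, with the wrist force at about 1 N, which is noise level.

**Disagreements:**
- **Push depth:** it read about 40 mm from the arm's position but about 45 mm from the picture. Both are well past the 28 mm needed.
- **Force during the push:** the tool rose about 3 mm with about 4 N upward. Both went away on release, and I did not find the cause.

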